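Fetch the clay model from under the spray hood's sash

ROBOT

A 7-joint arm with a two-finger parallel gripper is mounted at the origin on a cart in front of the work surface, level with it; the furniture and walls round the work are solid. World frame = base frame: x ahead of the robot, y to its left, z up, the work surface at z = 0. Lengths are in m, angles in degrees, forces in N, time in s.
With the tool pointing down it reaches from about 0.4 to 0.85 m from the base axis. Payload 4.5 kg.
Tool frame: the origin (TCP) lies midway between the tips of the shut fingers; the grasp point (between the pads) lies 19 mm behind it; z points along the fingers, y is the direction in which the jaws open and shut (so a half turn about z gives the same grasp; the last joint's range is limited). The gripper opens to 88 mm and grips with 3 to 60 N. Pads are 18 mm wide; open, the fingers measure 123 mm over their backs; the gripper's body (75 mm by 187 mm) begins 45 mm behind the grasp point.
Start: joints at [-73.923, 39.483, -11.15, 89.685, 9.013, 51.709, -12.324], TCP at [0.153, 0.606, 0.239] pointing down, gripper open.
Joint ranges: [-172.22, 172.22], [-26.19, 119.32], [-84.43, 86.54], [7.71, 146.69], [-57.33, 237.33], [2.42, 119.75], [-152.13, 152.13]. Speed limits (degrees/s): [147.25, 147.25, 180, 180, 180, 180, 180].

INTERFACE

Orientations are given as [roll, pitch, yaw] about the fixed x, y, z axes, in that order (R = Rz(yaw) Ry(pitch) Rx(roll)).
In Python, from rig import bot gives the robot as it stands.
- The arm moves only by the shell command python3 -m jog 'ROWS' [FORCE]. ROWS is JSON, a list of rows, each a list of 7 numbers: the finger opening in m, from 0 to 0.0881, then the shift along the tool's x, y, z in m, then the turn, a rotation vector about the tool's x, y, z in rad. In form: [[claw, tx, ty, tz, ax, ay, az], ...]. A call has 1 to 20 rows; each row is the pose to reach, as a shift and turn from the pose commanded when the call began, along the tool's axes at that moment; what a row does not reach only later rows make up. A row lasts 1/8 s, in which the tool goes at most 62.5 mm and 10.7 degrees, less where a joint would pass 70% of its speed; a pose out of reach is approached as far as the arm can. A call with a gripper value outside its range is refused whole. The fingers move at their own pace and stop on an object; FORCE is the grip in N (left out, the last holds). Time passes only in rows, so rows that repeat a pose let the fingers close. It gives the time, the measured TCP pose, the force and the opening at its end, in the units of the state.
- bot.observe(): the state, without advancing time (a new reading comes with each control period).
- bot.camera(name): name is "scene" or "top" or "wrist"; returns a dict with "color" (400x640x3 uint8, blue, green, red), "z_map" (400x640 float32, m along the optical axis (not along the pixel's ray), 0 where there is no reading), "K" (3x3 intrinsics, pixels), "pose" (4x4, takes a point from camera to world coordinates). Camera axes: x right, y up, looking along -z (the intrinsics and any distortion apply to the point x, -y, -z); pixel columns grow to the right and rows downward; lengths in m; the calibration is good to about 2 mm. The wrist camera is an equidistant fisheye: a pixel r from the principal point sees the ray r / f radians off the axis. A picture is of the moment at which its call begins.
- bot.sign_off(): hands the job in, once; it reports no verdict.
Trained networks look in the newest picture that a camera, given by its name, has taken for a name from the list of things; names that differ only in an ending like _2 or _b are one class to them, and where a whole thing is asked for, a point or a joint stands for the part that bears it (a point fixed in the world has none). Each returns a list of dicts, best first, with "p" (0 to 1); they miss things now and then, are a little off and sometimes report something else, mostly with a low value. They report only what shows in the picture. A call takes as long as a camera call.
- bot.look_for(name, camera): "bbox" ([left, top, width, height] in pixels, round what is visible of it).
- bot.landmark_of(name, camera): "point" ([column, row] in pixels: a listed point, or the origin of a listed thing).
The state is a dict: "time_s": time; "joint_positions": joint angles; "dq": joint speeds; "tau": joint torques, N m; "ee_pos": TCP position; "ee_rot": TCP orientation; "ft_force": force on the tool from outside, world axes, zero at the start; "moment": the same for the moment, N m; "gripper_width": finger opening in m.
Only numpy, scipy, OpenCV 4.12 (cv2) and the standard library are available. Lean on these libraries where they do the work, as an engineer would, in place of code of your own. Each camera call takes 0.05 s, during which the arm holds its last target.

TASK

Slide the spray hood's clear sash up by its bar handle, far enough that it stays up by itself when you let go, but without driving it against its top stop. Then reach under it, take out the small clay car and stand it on its wheels on the middle of the square plywood board, leaving the sash up and the cup, side cutters and sanding block where they are.

Things in the scene. Friction and masses are not known exactly. Their poses are not given: they have to be found in the camera images.
- hood: Grey bench-top spray hood, fixed, 304 wide (y) x 360 deep (x) x 250 mm high. Origin: middle of the front edge of its underside; x to its back, z up. Its front slopes at 32 degrees from level, from 22 mm above the bench at the origin up to the back, between side walls 280 mm apart whose rails stand 13 mm proud. The sash closes the lower 200 mm of the slope; above is a fixed panel under its path.
- hood_sill (a point): Middle of the top of the hood's low front sill, 20 mm above the bench; the sill is 8 mm thick and spans the opening.
- sash (a joint): Slide of the sash up the slope, m: 0 shut (start), stop at 0.200; forced if above 0.194. Let go low, it falls shut. Friction pads grip it from 0.09 up, more the higher it is: about 2.5 N at 0.12, 3.5 at 0.14, 5 at 0.16, 6 at 0.18. It stays up where friction exceeds its weight along the slope (2 to 5 N, differs by sash), from 0.11 to 0.17 up; there it needs a push to come down.
- sash_edge (a point): Middle of the lower edge of the sash, on its mid-plane. The sash is clear with an aluminium frame, 274 wide, 200 long, 10 mm thick, 0.4 to 0.9 kg; same axes as sash_handle. Rubber strips under its side bars taper to 14 mm. The free opening below it, along the slope, is as long as the joint value.
- sash_handle (a point): Middle of the sash's black round bar handle, 16 mm thick, 170 mm long along the hood's y, on two posts 75 mm either side of the middle. The bar is 11 mm up-slope of the sash's lower edge and 43 mm out from its mid-plane (38 mm from its face). Axes: x up the slope (the way it slides), y along the bar, z square out of the slope, up and towards the robot.
- clay_study: Brown clay car, 110 long (its y) x 50 wide (its x) x 35 mm high (ends 20 to 26), 0.12 kg, on its wheels on the hood's floor (6 mm above the bench), its length roughly along the hood's x, its centre 95 to 115 mm behind the hood's front edge. Origin: centre of its underside, z up. Its sides lean in above 17 mm: grasp low across the width, the hand tilted 20 to 30 degrees back to the robot to go under the sash.
- board: Square plywood board, fixed, 170 x 170 x 12 mm, to the right of the hood. Origin: centre of its underside.
- board_top (a point): Centre of the board's top face.
- plastic_cup: White plastic cup, 80 wide, 92 mm high, bystander. Origin: centre of its underside.
- side_cutters: Blue side cutters lying flat to the left of the hood, 125 x 55 x 15 mm, bystander. Origin: centre of its underside.
- sand_block: Cork sanding block, 56 x 100 x 29 mm, bystander. Origin: centre of its underside.

How it is judged (in metres and radians):
On the way, in this order (a step that is already met when the one before it is completed fails the run):
1. the sash stays up by itself, raised at least 100 mm, with nothing touching it (value of joint sash above 0.1 m and velocity of joint sash between -0.004 and 0.004 m/s and contact force between each of the arm, the fingers and sash below 0.1 N), for 0.4 s.
2. the clay car has been brought out in front of the hood, lifted, with the sash still up (x of clay_study in the frame of hood below 0 m and height (world z) of clay_study above 0.03 m and value of joint sash above 0.08 m), for 0.1 s.
At the end, for the whole second after the job is handed in: The clay car stands upright (within 7 degrees), at rest, on the plywood board, its centre within 35 mm of the board's centre; the sash is still up, at least 90 mm open and not sliding down (horizontal distance between clay_study and board_top below 0.035 m and height (world z) of clay_study between 0.008 and 0.018 m and angle between clay_study's own z axis and vertical below 0.12 rad and linear speed of clay_study below 0.02 m/s and value of joint sash above 0.09 m and velocity of joint sash above -0.005 m/s); the robot touches nothing.
It fails at once if the sash is driven against its top stop (above 194 mm) (value of joint sash above 0.194 m).
It fails at once if plastic cup moved more than 30 mm (distance of plastic_cup from where it was at the start of the episode above 0.03 m).
It fails at once if side cutters moved more than 30 mm (distance of side_cutters from where it was at the start of the episode above 0.03 m).
It fails at once if sanding block moved more than 30 mm (distance of sand_block from where it was at the start of the episode above 0.03 m).
It also fails if it takes over 58 s, if anything falls off the work surface, if the arm or the gripper's body presses on something with over 40 N, if the wrist force passes 120 N, or if a joint passes its speed limit or range.

## Working session

There is one attempt and no reset: what is moved stays moved. The work goes in short steps, Python scripts to look and compute and a shell command to move; the robot and the scene stay as the last step left them, time stands still between calls to the robot, and variables do not carry over. Pictures are saved under pics/ and viewed, and the job is handed in when it is done.

```bash
ls; mkdir -p pics; cat > h.py <<'E'
import numpy as np, cv2
from rig import bot
from scipy.spatial.transform import Rotation as R
def ray(c,px):
    K=c["K"];P=c["pose"]
    x=(px[0]-K[0,2])/K[0,0]; y=(px[1]-K[1,2])/K[1,1]
    if c.get("fish"):
        r=np.hypot(x,y); d=np.array([x/r*np.sin(r),-y/r*np.sin(r),-np.cos(r)]) if r>1e-9 else np.array([0,0,-1.])
    else: d=np.array([x,-y,-1.])
    return P[:3,3],P[:3,:3]@d
def cam(n):
    c=bot.camera(n); c["fish"]=(n=="wrist"); return c
def depthpt(c,px):
    u,v=int(round(px[0])),int(round(px[1])); w=c["z_map"][max(v-2,0):v+3,max(u-2,0):u+3]; w=w[w>0]
    if len(w)==0: return None
    z=np.median(w); o,d=ray(c,px); dc=c["pose"][:3,:3].T@d
    return o+d*(z/(-dc[2]))
def atz(c,px,z):
    o,d=ray(c,px); return o+d*((z-o[2])/d[2])
def tri(rays):
    A=np.zeros((3,3));b=np.zeros(3)
    for o,d in rays:
        d=d/np.linalg.norm(d);M=np.eye(3)-np.outer(d,d);A+=M;b+=M@o
    p=np.linalg.solve(A,b)
    res=[np.linalg.norm((np.eye(3)-np.outer(d,d)/(d@d))@(p-o)) for o,d in rays]
    return p,res
def proj(c,p):
    q=c["pose"][:3,:3].T@(np.asarray(p)-c["pose"][:3,3]);K=c["K"];v=np.array([q[0],-q[1],-q[2]])
    if c["fish"]:
        r=np.hypot(v[0],v[1]);t=np.arctan2(r,v[2]);x,y=v[0]/r*t,v[1]/r*t
    else:x,y=v[0]/v[2],v[1]/v[2]
    return np.array([K[0,0]*x+K[0,2],K[1,1]*y+K[1,2]])
E
python3 - <<'E'
from h import *
np.set_printoptions(precision=3,suppress=True)
s=bot.observe();print({k:np.round(v,3) for k,v in s.items()})
C={}
for n in ["scene","top","wrist"]:
    c=C[n]=cam(n);cv2.imwrite(f"pics/a_{n}.png",c["color"]);print(n,c["K"].round(1).tolist(),c["pose"].round(3).tolist())
    for t in ["hood","hood_sill","sash_edge","sash_handle","clay_study","board","board_top","plastic_cup","side_cutters","sand_block"]:
        l=bot.landmark_of(t,n)
        for q in l[:1]:
            print(n,t,np.round(q["point"],1),round(q["p"],2),depthpt(c,q["point"]))
E
```

```text
pics
{'time_s': np.float64(0.0), 'joint_positions': array([-73.923,  39.531, -11.146,  89.745,   9.012,  51.708, -12.326]), 'dq': array([-0.014, -0.003, -0.023,  0.112, -0.078, -0.127,  0.029]), 'tau': array([ -0.   , -52.755,  -1.267, -15.342,  -0.053,   0.007,   0.   ]), 'ee_pos': array([0.153, 0.605, 0.238]), 'ee_rot': array([-179.897,    0.006,  165.863]), 'ft_force': array([ 0.403, -0.677,  0.02 ]), 'moment': array([-0.011, -0.025,  0.037]), 'gripper_width': np.float64(0.088)}
scene [[463.5, 0.0, 321.2], [0.0, 463.5, 198.8], [0.0, 0.0, 1.0]] [[0.819, 0.34, -0.462, -0.182], [-0.573, 0.511, -0.64, -1.123], [0.018, 0.789, 0.614, 1.028], [0.0, 0.0, 0.0, 1.0]]
scene hood [306.4 205.8] 0.61 [ 0.519 -0.063  0.008]
scene hood_sill [303.8 200.5] 0.89 [ 0.52  -0.045  0.02 ]
scene sash_edge [305.1 199.6] 0.96 [ 0.496 -0.09   0.064]
scene sash_handle [299.5 197.3] 0.73 [ 0.523 -0.013  0.012]
scene clay_study [273.1 159.1] 0.42 [0.57  0.256 0.012]
scene board [355.1 264.2] 0.57 [ 0.484 -0.383  0.011]
scene board_top [351.6 259.7] 0.6 [ 0.484 -0.365  0.014]
scene plastic_cup [407.3 246.5] 0.6
[... 524 characters left out ...]
0.056  0.069]
top clay_study [307.4 208.9] 0.23 [ 0.524 -0.06   0.032]
top board [453.7 186.6] 0.32 [ 0.604 -0.495  0.03 ]
top board_top [413.3 227.4] 0.76 [ 0.479 -0.379  0.011]
top plastic_cup [421.5 162.2] 0.67 [ 0.68  -0.403  0.002]
top side_cutters [196.1 189.4] 0.85 [ 0.575  0.281 -0.001]
top sand_block [453.8 184.9] 0.96 [ 0.61  -0.495  0.03 ]
wrist [[309.7, 0.0, 318.5], [0.0, 309.7, 202.1], [0.0, 0.0, 1.0]] [[0.244, -0.937, -0.25, 0.088], [0.97, 0.236, 0.062, 0.621], [0.001, -0.258, 0.966, 0.386], [0.0, 0.0, 0.0, 1.0]]
wrist board [ 21.  368.1] 0.73 [ 0.464 -0.387  0.014]
wrist board_top [ 25.7 372.7] 0.83 [0.129 0.517 0.347]
wrist sand_block [ 32.2 398.2] 0.67 [ 0.589 -0.454  0.026]
```

View pics/a_scene.png

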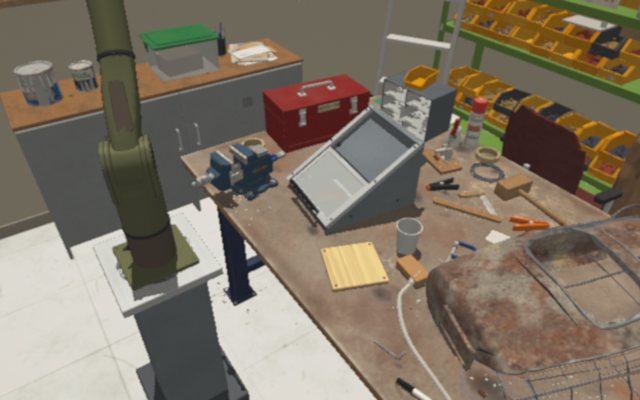

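View pics/a_top.png

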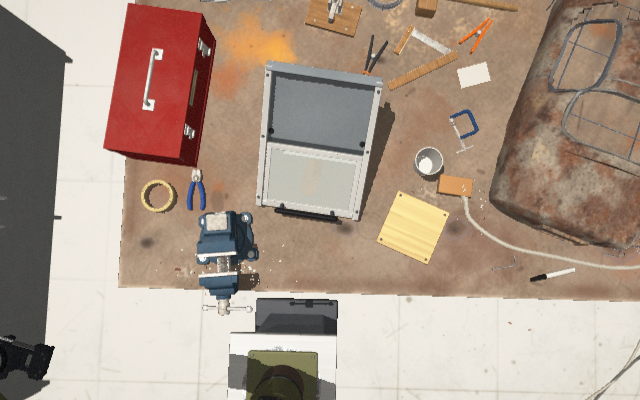

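View pics/a_wrist.png

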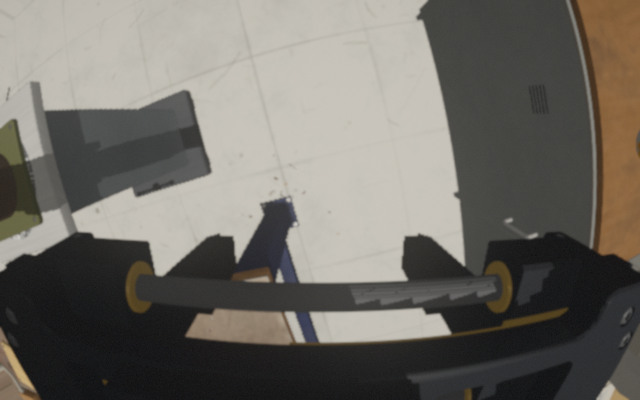

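The scene and top views show the hood at (310,140) in top, its handle at (308,214), the board at (413,227), the cup at (428,160), the block at (455,186) and the cutters at (196,189). The car shows as a faint brown shape at (310,178) through the sash. A vise stands at (225,250). The wrist view shows only floor.

```bash
python3 - <<'E'
from h import *
np.set_printoptions(precision=4,suppress=True)
import pickle
C={}
for n in ["scene","top"]:
    C[n]=cam(n)
pickle.dump(C,open("c0.pkl","wb"))
c=C["top"]
cv2.imwrite("pics/b_top.png",cv2.resize(c["color"][40:260,160:480],None,fx=2.5,fy=2.5,interpolation=cv2.INTER_CUBIC))
cv2.imwrite("pics/b_scene.png",cv2.resize(C["scene"]["color"][90:310,240:460],None,fx=2.7,fy=2.7,interpolation=cv2.INTER_CUBIC))
def fit(c,u0,u1,v0,v1):
    P=np.array([p for v in range(v0,v1,3) for u in range(u0,u1,3) if (p:=depthpt(c,(u,v))) is not None])
    for _ in range(5):
        m=P.mean(0);n=np.linalg.svd(P-m)[2][2];n*=np.sign(n[2]);r=(P-m)@n;P=P[abs(r)<max(2.5*np.std(r),1e-4)]
    return m,n,np.std(r),np.degrees(np.arccos(n[2])),np.degrees(np.arctan2(-n[1],-n[0]))
print("panel top",fit(c,285,365,85,140))
print("sash top",fit(c,275,350,158,200))
# profile along central line
for v in range(60,235,5):
    print(v,depthpt(c,(312,v)),end=";")
print()
for u in range(245,400,5):
    print(u,depthpt(c,(u,110)),end=";")
E
```

```text
panel top (array([ 0.7821, -0.101 ,  0.1702]), array([-0.5287,  0.0615,  0.8465]), np.float64(0.0007366691023256016), np.float64(32.16168479234954), np.float64(-6.632936801786075))
sash top (array([ 0.6115, -0.0682,  0.0821]), array([-0.5266,  0.0629,  0.8478]), np.float64(0.000720515912511172), np.float64(32.02831653059635), np.float64(-6.813972450998545))
60 [ 0.989  -0.0578  0.0011];65 [ 0.9732 -0.0583  0.0009];70 [ 0.871  -0.0678  0.2506];75 [ 0.8577 -0.0682  0.2508];80 [ 0.8569 -0.0673  0.2127];85 [ 0.8452 -0.0675  0.2067];90 [ 0.8338 -0.0677  0.1995];95 [ 0.8218 -0.068   0.1936];100 [ 0.8105 -0.0681  0.1852];105 [ 0.7989 -0.0683  0.1771];110 [ 0.787  -0.0685  0.1699];115 [ 0.7746 -0.0688  0.164 ];120 [ 0.7629 -0.0689  0.1548];125 [ 0.7504 -0.0691  0.148 ];130 [ 0.7383 -0.0693  0.1393];135 [ 0.7254 -0.0696  0.1334];140 [ 0.7129 -0.0698  0.1255];145 [ 0.7216 -0.0665  0.005 ];150 [ 0.684  -0.0708  0.128 ];155 [ 0.671  -0.0711  0.1213];160 [ 0.6583 -0.0712  0.1118];165 [ 0.6454 -0.0714  0.1031];170 [ 0.6322 -0.0717  0.0946];175 [ 0.6188 -0.0719  0.087 ];180 [ 0.6053 -0.0722  0.0792
[... 512 characters left out ...]
0194 0.1639];285 [0.7856 0.0056 0.1659];290 [ 0.7862 -0.0081  0.1653];295 [ 0.7861 -0.0219  0.1676];300 [ 0.7863 -0.0356  0.1684];305 [ 0.7867 -0.0493  0.1686];310 [ 0.7868 -0.063   0.1697];315 [ 0.7869 -0.0767  0.171 ];320 [ 0.7873 -0.0904  0.1715];325 [ 0.7873 -0.104   0.1729];330 [ 0.7874 -0.1177  0.1744];335 [ 0.7875 -0.1313  0.1757];340 [ 0.7876 -0.1449  0.1768];345 [ 0.7876 -0.1584  0.1784];350 [ 0.7881 -0.172   0.1786];355 [ 0.7881 -0.1855  0.18  ];360 [ 0.7882 -0.199   0.1813];365 [ 0.7884 -0.2125  0.1821];370 [ 0.7877 -0.2257  0.1864];375 [ 0.781  -0.2367  0.2133];380 [ 0.8381 -0.2723  0.0006];385 [ 0.8387 -0.2878  0.0005];390 [ 0.8392 -0.3032  0.0002];395 [ 0.8398 -0.3187  0.0002];
```

```bash
ls pics
```

```text
a_scene.png
a_top.png
a_wrist.png
b_scene.png
b_top.png
```

View pics/b_top.png

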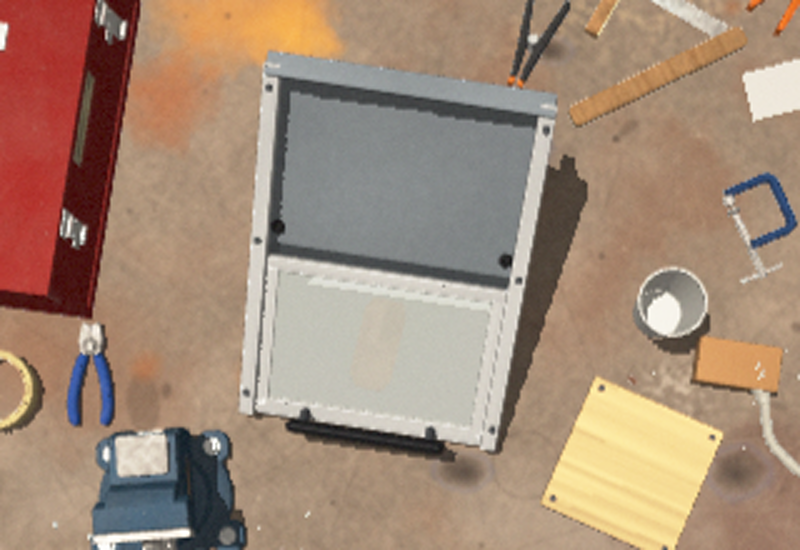

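View pics/b_scene.png

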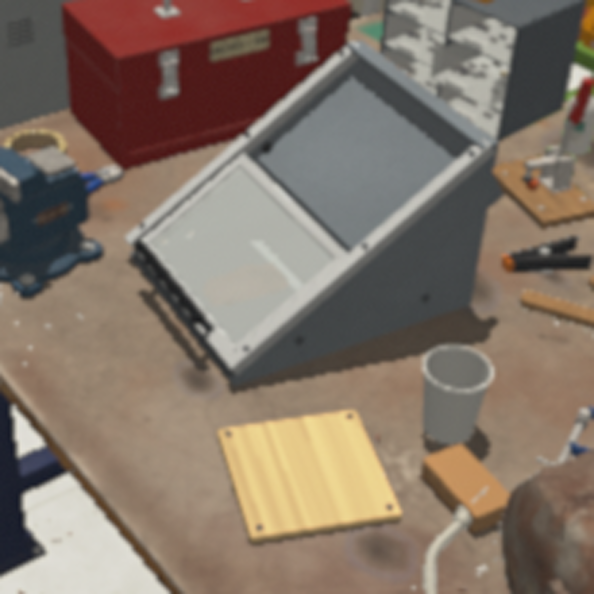

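```bash
cat > cl.py <<'E'
from h import *
def cloud(c,u0,u1,v0,v1):
    vv,uu=np.mgrid[v0:v1,u0:u1];z=c["z_map"][v0:v1,u0:u1].astype(float)
    K=c["K"];x=(uu-K[0,2])/K[0,0]*z;y=(vv-K[1,2])/K[1,1]*z
    p=np.stack([x,-y,-z],-1)@c["pose"][:3,:3].T+c["pose"][:3,3]
    return p[z>0],np.stack([uu,vv],-1)[z>0],c["color"][v0:v1,u0:u1][z>0]
E
python3 - <<'E'
from cl import *
import pickle
np.set_printoptions(precision=4,suppress=True)
C=pickle.load(open("c0.pkl","rb"))
yaw=np.radians(-6.7);hx=np.array([np.cos(yaw),np.sin(yaw),0]);hy=np.array([-np.sin(yaw),np.cos(yaw),0])
for n,box in [("top",(240,400,55,235)),("scene",(275,440,95,240))]:
    P,UV,col=cloud(C[n],*box)
    m=(P[:,2]>0.03)&(P[:,0]>.45)&(P[:,1]>-.28)&(P[:,1]<.12);P=P[m];col=col[m]
    X=P@hx;Y=P@hy
    print(n,"Y range",np.percentile(Y,[0,.5,1,50,99,99.5,100]))
    print("X range",np.percentile(X,[0,.2,1,50,99,99.5,100]))
    # band of Y
    for a in (0.25,0.4):
        pass
    nrm=np.array([-np.sin(np.radians(32))*np.cos(yaw),-np.sin(np.radians(32))*np.sin(yaw),np.cos(np.radians(32))])
    up=np.cross(hy*1.0,nrm);
    if up[2]<0: up=-up
    D=P@nrm; U=P@up
    print("D hist"); h,e=np.histogram(D,bins=np.arange(-.35,-.1,.004)); print([(round(float(a),3),int(b)) for a,b in zip(e,h) if b>20])
    # bar: dark, high above plane in D
    face=np.array([.6115,-.0682,.0821])@nrm
    bar=(D-face>0.028)&(col.max(1)<70)&(U< (np.array([.55,-.07,.05])@up))
    print("bar n",bar.sum(),"D-face",np.percentile(D[bar]-face,[5,50,90,99]),"U",np.percentile(U[bar],[1,50,99]),"Y",np.percentile(Y[bar],[0,1,50,99,100]),"mean",P[bar].mean(0),"face",face)
    # handle line
    b=P[bar]; mm=b.mean(0); d=np.linalg.svd(b-mm)[2][0]; print("bar dir yaw",np.degrees(np.arctan2(-d[0]*np.sign(d[1]),abs(d[1]))), d)
c=C["top"]
for n in ("scene","top"):
    b=cv2.resize(C[n]["color"],None,fx=1,fy=1)
E
```

```text
top Y range [-0.151  -0.149  -0.1476  0.004   0.1538  0.1554  0.1582]
X range [0.5007 0.5023 0.508  0.7263 0.8784 0.8803 1.0177]
D hist
[(-0.282, 308), (-0.278, 2394), (-0.274, 3116), (-0.27, 664), (-0.266, 163), (-0.262, 1279), (-0.258, 2856), (-0.254, 1821), (-0.25, 1270), (-0.246, 1159), (-0.242, 312), (-0.218, 42), (-0.214, 115), (-0.21, 135), (-0.206, 41)]
bar n 340 D-face [0.039  0.0465 0.051  0.0544] U [0.4584 0.4693 0.4758] Y [-0.089  -0.0855  0.0011  0.0901  0.0923] mean [ 0.5055 -0.0584  0.0699] face -0.2564243982640289
bar dir yaw -7.006688687869276 [-0.122  -0.9925 -0.0024]
scene Y range [-0.1582 -0.1552 -0.1545 -0.0232  0.2378  0.2461  0.2665]
X range [0.4989 0.5016 0.5073 0.7499 1.2316 1.2434 1.2693]
D hist
[(-0.35, 36), (-0.346, 60), (-0.342, 51), (-0.338, 39), (-0.334, 76), (-0.33, 58), (-0.326, 61), (-0.322, 72), (-0.318, 71), (-0.314, 58), (-0.31, 71), (-0.306, 72), (-0.302, 69), (-0.298, 84), (-0.294, 74), (-0.29, 75), (-0.286, 89), (-0.282, 169), (-0.278, 958), (-0.274, 1581), (-0.27, 539), (-0.266, 144), (-0.262, 548), (-0.258, 1587), (-0.254, 1117), (-0.25, 639), (-0.246, 639), (-0.242, 193), (-0.214, 54), (-0.21, 87), (-0.206, 25)]
bar n 112 D-face [0.0433 0.0486 0.0514 0.0546] U [0.4586 0.464  0.469 ] Y [-0.0928 -0.0904 -0.0102  0.084   0.0869] mean [ 0.4995 -0.0665  0.0691] face -0.2564243982640289
bar dir yaw -6.641423320492888 [-0.1157 -0.9933  0.001 ]
```

```bash
cat > g.py <<'E'
from cl import *
np.set_printoptions(precision=4,suppress=True)
yaw=np.radians(-6.8);sl=np.radians(32)
hx=np.array([np.cos(yaw),np.sin(yaw),0]);hy=np.array([-np.sin(yaw),np.cos(yaw),0]);ez=np.array([0,0,1.])
up=np.cos(sl)*hx+np.sin(sl)*ez; nrm=-np.sin(sl)*hx+np.cos(sl)*ez
def Rcur(s): return R.from_euler("xyz",s["ee_rot"],degrees=True).as_matrix()
def cmd(p,Rm,s=None):
    """row (tx..az) from measured pose to target TCP pose"""
    s=s or bot.observe();Rc=Rcur(s)
    return np.r_[Rc.T@(np.asarray(p)-s["ee_pos"]),R.from_matrix(Rc.T@Rm).as_rotvec()]
def show():
    s=bot.observe();Rc=Rcur(s)
    print("t",round(float(s["time_s"]),2),"tcp",s["ee_pos"],"hood-frame tcp X,Y,z",s["ee_pos"]@hx,s["ee_pos"]@hy,s["ee_pos"][2],"U,D",s["ee_pos"]@up,s["ee_pos"]@nrm,"F",np.array(s["ft_force"]).round(1),"w",round(float(s["gripper_width"]),4));print("toolz",Rc[:,2],"tooly",Rc[:,1])
    return s
E
python3 - <<'E'
from g import *
import pickle
C=pickle.load(open("c0.pkl","rb"));c=C["top"]
P,UV,col=cloud(c,190,262,205,320);print("vise zmax",P[P[:,0]>.2][:,2].max(), P[P[:,2]>.03].min(0),P[P[:,2]>.03].max(0))
f=np.array([.6115,-.0682,.0821])@nrm
bar=hy*0.0015+up*.467+nrm*(f+.038);print("bar",bar,"face",f)
T=np.stack([hy,up,-nrm],1)
print(R.from_matrix(T).as_euler("xyz",degrees=True))
for h in (0.10,):
    p=bar-nrm*0.015+nrm*h
    print(p,cmd(p,T))
for p in ([.36,.33,.32],): print(cmd(p,T))
E
```

```text
vise zmax 0.1700455050732359 [0.2173 0.0735 0.0302] [0.5315 0.2428 0.17  ]
bar [ 0.5084 -0.0591  0.0622] face -0.25642056291119014
[148.    0.   83.2]
[ 0.4636 -0.0538  0.1343] [-0.4627 -0.5639  0.1044 -0.4571 -0.4022  1.4022]
[-0.2685 -0.2171 -0.0813 -0.4571 -0.4022  1.4022]
```

```bash
python3 -m jog '[[0.06,-0.26,-0.21,-0.08,-0.46,-0.4,1.4],[0.06,-0.26,-0.21,-0.08,-0.46,-0.4,1.4],[0.06,-0.26,-0.21,-0.08,-0.46,-0.4,1.4],[0.06,-0.26,-0.21,-0.08,-0.46,-0.4,1.4],[0.06,-0.26,-0.21,-0.08,-0.46,-0.4,1.4],[0.06,-0.26,-0.21,-0.08,-0.46,-0.4,1.4],[0.06,-0.26,-0.21,-0.08,-0.46,-0.4,1.4],[0.06,-0.26,-0.21,-0.08,-0.46,-0.4,1.4],[0.06,-0.26,-0.21,-0.08,-0.46,-0.4,1.4],[0.06,-0.26,-0.21,-0.08,-0.46,-0.4,1.4]]' 40
python3 - <<'E'
from g import *
show()
f=-.2564;bar=hy*0.0015+up*.467+nrm*(f+.038);T=np.stack([hy,up,-nrm],1)
print(cmd(bar+nrm*.17-up*0.03,T),cmd(bar+nrm*.085,T))
E
```

```text
time_s: 3.0
ee_pos: [0.3535, 0.339, 0.3187]
ee_rot: [148.0, -0.1, 83.5]
ft_force: [0.3, -0.3, -1.0]
gripper_width: 0.0602
t 3.0 tcp [0.3535 0.339  0.3187] hood-frame tcp X,Y,z 0.3108483361751441 0.3784894017524591 0.3186829160851429 U,D 0.43249055610225473 0.10553391866953517 F [ 0.3 -0.3 -1. ] w 0.0602
toolz [ 0.5268 -0.0589 -0.8479] tooly [ 0.8424 -0.0966  0.5301]
[-0.3776  0.003   0.1525  0.0002 -0.0039  0.0038] [-0.378   0.033   0.2375  0.0002 -0.0039  0.0038]
```

```bash
python3 -m jog '[[0.06,-0.378,0.0,0.03,0,-0.004,0.004],[0.06,-0.378,0.0,0.03,0,-0.004,0.004],[0.06,-0.378,0.0,0.03,0,-0.004,0.004],[0.06,-0.378,0.0,0.03,0,-0.004,0.004],[0.06,-0.378,0.0,0.06,0,-0.004,0.004],[0.06,-0.378,0.0,0.08,0,-0.004,0.004],[0.06,-0.378,0.01,0.12,0,-0.004,0.004],[0.06,-0.378,0.03,0.16,0,-0.004,0.004],[0.06,-0.378,0.033,0.16,0,-0.004,0.004]]'
python3 - <<'E'
from g import *
show()
f=-.2564;bar=hy*0.0015+up*.467+nrm*(f+.038);T=np.stack([hy,up,-nrm],1)
print(cmd(bar,T))
c=cam("wrist");t=cam("top")
cv2.imwrite("pics/c_wrist.png",c["color"]);cv2.imwrite("pics/c_top.png",cv2.resize(t["color"][100:300,200:440],None,fx=2.5,fy=2.5))
print(proj(c,bar+hy*.085),proj(c,bar),proj(c,bar-hy*.085))
print(bot.landmark_of("sash_handle","wrist")[:2],bot.landmark_of("clay_study","wrist")[:2])
E
```

```text
time_s: 4.12
ee_pos: [0.3311, 0.0239, 0.2527]
ee_rot: [163.2, 15.6, 84.0]
ft_force: [0.2, -0.5, 0.6]
gripper_width: 0.0597
t 4.12 tcp [0.3311 0.0239 0.2527] hood-frame tcp X,Y,z 0.32593779932337213 0.06289130426892789 0.25270123065809674 U,D 0.41032218040276497 0.041582078752753465 F [ 0.2 -0.5  0.6] w 0.0597
toolz [ 0.261  -0.2858 -0.9221] tooly [ 0.9601 -0.0224  0.2787]
[-0.0105  0.119   0.2456 -0.2614  0.2424  0.1257]
[422.0324 119.2361] [408.4703 180.8501] [395.0991 233.2262]
[{'point': [407.6, 181.0], 'p': 0.66}] []
```

View pics/c_wrist.png

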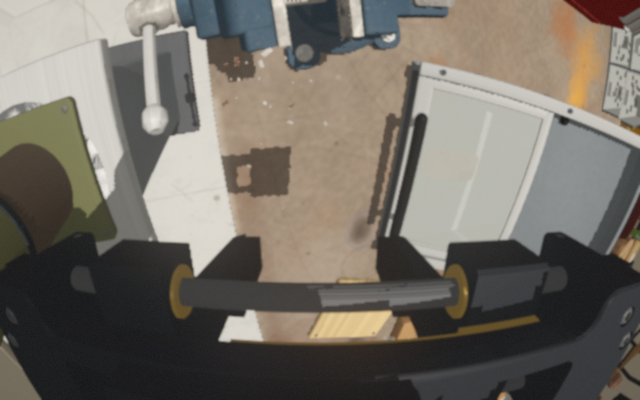

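View pics/c_top.png

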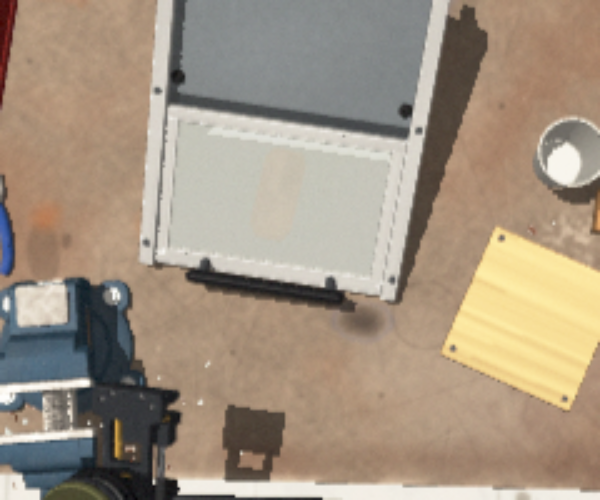

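The wrist view shows the bar from (422,119) down to about (395,230). The projected bar centre (408,181) agrees with the network's (407.6,181). The top view shows the hand over the vise side at (130,430) in the crop, short of its target because that pose was out of reach.

```bash
python3 -m jog '[[0.06,-0.003,0.08,0.1,-0.2614,0.2424,0.1257],[0.06,-0.003,0.1,0.14,-0.2614,0.2424,0.1257],[0.06,-0.003,0.1,0.14,-0.2614,0.2424,0.1257],[0.06,-0.003,0.1,0.14,-0.2614,0.2424,0.1257],[0.06,-0.003,0.1,0.14,-0.2614,0.2424,0.1257]]'
python3 - <<'E'
from g import *
s=show();print(s["joint_positions"])
f=-.2564;bar=hy*0.0015+up*.467+nrm*(f+.038);T=np.stack([hy,up,-nrm],1)
print(cmd(bar+.085*nrm,T))
print(cmd(bar,T))
E
```

```text
time_s: 4.95
ee_pos: [0.4086, -0.0224, 0.1731]
ee_rot: [159.6, 14.8, 85.2]
ft_force: [0.6, -0.2, 0.0]
gripper_width: 0.0603
t 4.95 tcp [ 0.4086 -0.0224  0.1731] hood-frame tcp X,Y,z 0.4084318503875512 0.02610341435793653 0.17314510721937937 U,D 0.4381227809540819 -0.06960052711058262 F [ 0.6 -0.2  0. ] w 0.0603
toolz [ 0.3279 -0.2676 -0.906 ] tooly [0.9412 0.0104 0.3376]
[   3.2696   37.0108  -39.5043  146.4458   98.7011   46.1354 -127.6242]
[-0.0158  0.0383  0.0616 -0.1962  0.2165  0.1453]
[ 0.001   0.056   0.143  -0.1962  0.2165  0.1453]
```

```bash
cat >> g.py <<'E'
f=-.2564;bar=hy*0.0015+up*.467+nrm*(f+.038)
def tilt(deg,jaw="x"):
    a=np.radians(deg);z=np.sin(a)*hx-np.cos(a)*ez
    if jaw=="x": x=hy;return np.stack([x,np.cross(z,x),z],1)
    y=hy;return np.stack([np.cross(y,z),y,z],1)
E
python3 - <<'E'
from g import *
for d in (10,15):
    T=tilt(d);print(T[:,1]);print(d,cmd(bar-.09*T[:,2]-.003*hx,T),cmd(bar+.015*T[:,2]-.003*hx,T))
E
```

```text
[ 0.9779 -0.1166  0.1736]
10 [-0.0209  0.0686  0.056   0.1856  0.2403  0.1013] [0.0048 0.0507 0.1562 0.1856 0.2403 0.1013]
[ 0.9591 -0.1144  0.2588]
15 [-0.0203  0.0608  0.0548  0.0989  0.2354  0.1116] [0.0047 0.052  0.1564 0.0989 0.2354 0.1116]
```

```bash
python3 -m jog '[[0.038,-0.0209,0.0686,0.0,0.1856,0.2403,0.1013],[0.038,-0.0209,0.0686,0.056,0.1856,0.2403,0.1013],[0.038,-0.0209,0.0686,0.056,0.1856,0.2403,0.1013],[0.038,-0.0209,0.0686,0.056,0.1856,0.2403,0.1013],[0.038,-0.0209,0.0686,0.056,0.1856,0.2403,0.1013]]'
python3 - <<'E'
from g import *
s=show();print(s["joint_positions"])
T=tilt(10);print(cmd(bar-.09*T[:,2]-.003*hx,T),cmd(bar+.015*T[:,2]-.003*hx,T))
E
```

```text
time_s: 5.58
ee_pos: [0.4889, -0.0604, 0.1507]
ee_rot: [170.1, 0.4, 82.9]
ft_force: [-0.6, 0.5, 0.2]
gripper_width: 0.0377
t 5.58 tcp [ 0.4889 -0.0604  0.1507] hood-frame tcp X,Y,z 0.49261409590920574 -0.0020999219853450215 0.15067097291322065 U,D 0.49760389728309595 -0.13326946753001853 F [-0.6  0.5  0.2] w 0.0377
toolz [ 0.1695 -0.0286 -0.9851] tooly [ 0.9777 -0.1207  0.1718]
[ 23.0219  39.5003 -35.6036 125.5929  68.501   25.9692 -75.2406]
[ 0.0036  0.0005 -0.0002 -0.0019  0.0083 -0.0041] [ 0.0045  0.0007  0.1048 -0.0019  0.0083 -0.0041]
```

```bash
python3 -m jog '[[0.038,0.004,0.0005,0.03,0,0.008,-0.004],[0.038,0.004,0.0005,0.05,0,0.008,-0.004]]'
python3 - <<'E'
from g import *
s=show()
T=tilt(10);print(cmd(bar+.015*T[:,2]-.003*hx,T))
c=cam("wrist");t=cam("scene")
cv2.imwrite("pics/d_wrist.png",c["color"]);cv2.imwrite("pics/d_scene.png",cv2.resize(t["color"][110:260,220:400],None,fx=4,fy=4,interpolation=cv2.INTER_CUBIC))
print(proj(c,bar+hy*.085),proj(c,bar),proj(c,s["ee_pos"]))
print(proj(t,bar+hy*.085),proj(t,bar),proj(t,bar-hy*.085))
E
```

```text
time_s: 5.82
ee_pos: [0.497, -0.0547, 0.1013]
ee_rot: [170.2, -0.0, 83.6]
ft_force: [-0.0, 0.0, 0.6]
gripper_width: 0.0379
t 5.83 tcp [ 0.497  -0.0547  0.1013] hood-frame tcp X,Y,z 0.4999644918327696 0.004550841604255501 0.10132401055636676 U,D 0.47768748056778254 -0.17901318140748898 F [-0.   0.   0.6] w 0.0379
toolz [ 0.1696 -0.0183 -0.9853] tooly [ 0.9791 -0.1104  0.1706]
[-0.0032  0.002   0.055  -0.0031 -0.002   0.0063]
[328.1882  94.2051] [326.6508 229.6714] [319.0214 250.6819]
[292.5858 181.1325] [303.206  194.0366] [314.639  207.9281]
```

View pics/d_wrist.png

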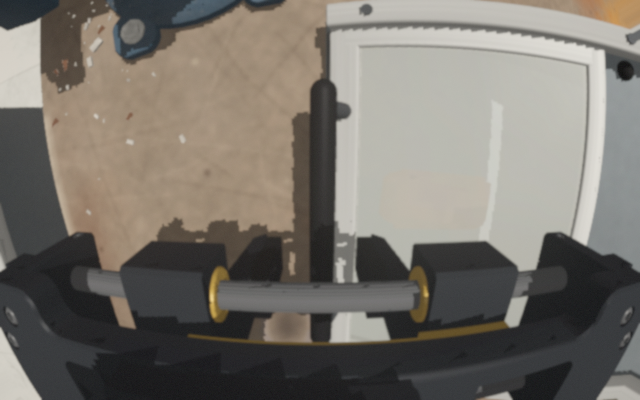

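View pics/d_scene.png

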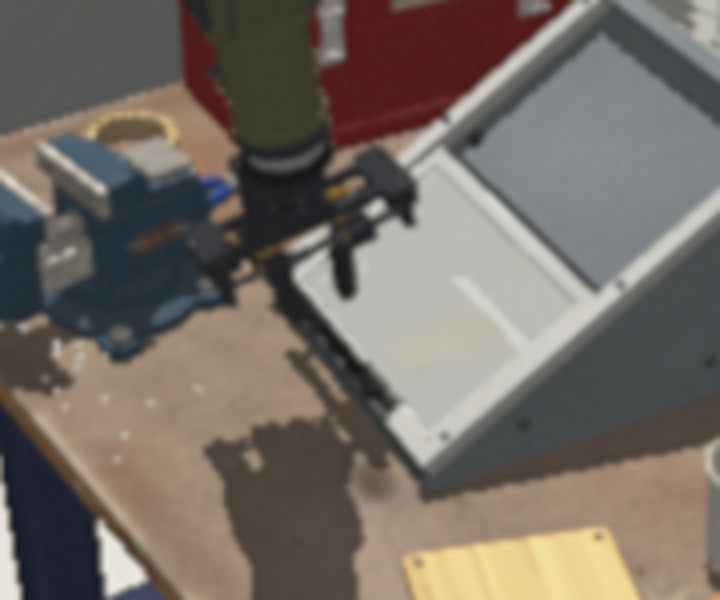

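In the wrist view the bar is at column 322, between the two fingers at about 280 and 360 and well centred. I'll lower the hand onto it.

```bash
python3 -m jog '[[0.038,-0.003,0.0,0.03,-0.003,-0.002,0.006],[0.038,-0.003,0.0,0.055,-0.003,-0.002,0.006],[0.038,-0.003,0.0,0.055,-0.003,-0.002,0.006],[0.012,-0.003,0.0,0.055,-0.003,-0.002,0.006],[0.012,-0.003,0.0,0.055,-0.003,-0.002,0.006],[0.012,-0.003,0.0,0.055,-0.003,-0.002,0.006]]' 30
python3 - <<'E'
from g import *
s=show();print(s["joint_positions"])
T=tilt(10);Rc=Rcur(s)
print("up in tool",Rc.T@up, "per .175:",.175*(Rc.T@up), cmd(s["ee_pos"]+.175*up,T))
E
```

```text
time_s: 6.68
ee_pos: [0.5079, -0.0594, 0.0488]
ee_rot: [169.8, -0.2, 83.0]
ft_force: [0.6, -0.2, 5.8]
gripper_width: 0.0152
t 6.67 tcp [ 0.5079 -0.0594  0.0488] hood-frame tcp X,Y,z 0.5113428765217428 0.0011392118282207305 0.04879788930760681 U,D 0.45950229451543473 -0.22958748377352448 F [ 0.6 -0.2  5.8] w 0.0152
toolz [ 0.176  -0.0182 -0.9842] tooly [ 0.9768 -0.1207  0.1769]
[  19.1553   51.7778  -29.8517  125.754   100.3128   24.1649 -104.2884]
up in tool [ 0.0049  0.9284 -0.3715] per .175: [ 0.0009  0.1625 -0.065 ] [ 0.0009  0.1625 -0.065   0.0033 -0.0028 -0.0042]
```

Gripped at 15.2 mm, close to the 16 mm bar. I'll slide up in two stages.

```bash
python3 -m jog '[[0.012,0,0.014,-0.0056,0,0,0],[0.012,0,0.0279,-0.0111,0,0,0],[0.012,0.0002,0.0418,-0.0167,0,0,0],[0.012,0.0003,0.0557,-0.0223,0,0,0],[0.012,0.0004,0.0743,-0.0297,0,0,0],[0.012,0.0004,0.0743,-0.0297,0,0,0]]' 45
python3 - <<'E'
from g import *
s=show();print(s["joint_positions"])
T=tilt(10)
u0=.4595;d0=-.2296
print("slid",s["ee_pos"]@up-u0)
print(cmd(s["ee_pos"]+up*(.178-(s["ee_pos"]@up-u0)) + nrm*(d0-s["ee_pos"]@nrm),T))
E
```

```text
time_s: 7.42
ee_pos: [0.5738, -0.0674, 0.0904]
ee_rot: [170.0, -0.2, 82.9]
ft_force: [-4.2, 1.6, -0.0]
gripper_width: 0.0146
t 7.42 tcp [ 0.5738 -0.0674  0.0904] hood-frame tcp X,Y,z 0.5777513641126052 0.0009925912704504582 0.0903636176177324 U,D 0.5378463661489122 -0.2295288838977569 F [-4.2  1.6 -0. ] w 0.0146
toolz [ 0.173  -0.0173 -0.9848] tooly [ 0.9772 -0.1221  0.1738]
[ 19.2225  48.568  -29.3025 113.8528  65.6548  24.6988 -67.749 ]
slid 0.07834636614891222
[ 0.0006  0.0924 -0.0373  0.0001 -0.0033 -0.0056]
```

```bash
python3 -m jog '[[0.012,0,0.0186,-0.0075,0,0,0],[0.012,0,0.037,-0.015,0,0,0],[0.012,0.0002,0.0557,-0.0225,0,0,0],[0.012,0.0003,0.0743,-0.030,0,0,0],[0.012,0.0006,0.087,-0.0351,0,0,0],[0.012,0.0006,0.0924,-0.0373,0,0,0],[0.012,0.0006,0.0924,-0.0373,0,0,0]]' 45
python3 - <<'E'
from g import *
s=show();print(s["joint_positions"])
print("slid",s["ee_pos"]@up-.4595)
c=cam("scene");t=cam("top")
cv2.imwrite("pics/e_top.png",cv2.resize(t["color"][40:260,220:440],None,fx=2.7,fy=2.7,interpolation=cv2.INTER_CUBIC))
print(bot.landmark_of("sash_edge","scene")[:1],bot.landmark_of("sash_edge","top")[:1])
E
```

```text
time_s: 8.3
ee_pos: [0.6539, -0.0771, 0.1409]
ee_rot: [170.4, -0.1, 83.0]
ft_force: [-7.8, 2.0, 1.7]
gripper_width: 0.0145
t 8.3 tcp [ 0.6539 -0.0771  0.1409] hood-frame tcp X,Y,z 0.658406637294567 0.0008875007894749461 0.1408676572524224 U,D 0.6330089805398711 -0.22943981225846283 F [-7.8  2.   1.7] w 0.0145
toolz [ 0.1651 -0.0184 -0.9861] tooly [ 0.9787 -0.1203  0.1661]
[ 23.7771  50.1583 -39.3464  97.6758  50.8062  40.76   -48.3846]
slid 0.17350898053987107
[{'point': [340.3, 167.8], 'p': 0.97}] [{'point': [315.4, 158.0], 'p': 0.72}]
```

View pics/e_top.png

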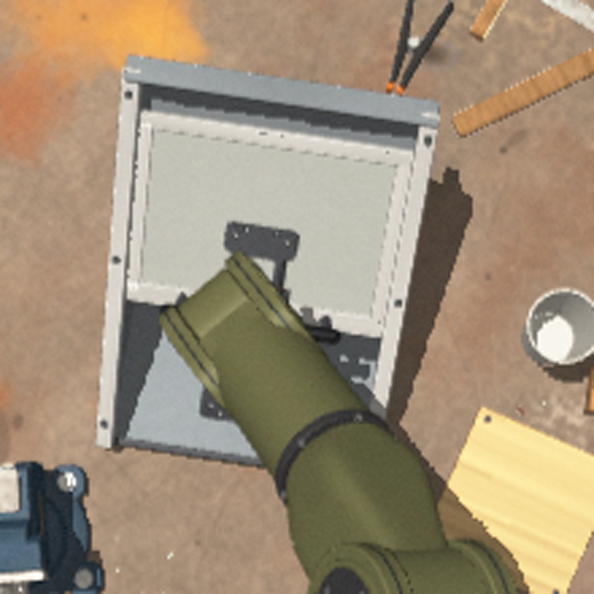

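The sash is about 174 mm up (lower edge at row 300 of the crop). Now to release and back off.

```bash
python3 -m jog '[[0.036,0,0,0,0,0,0],[0.036,0,0,0,0,0,0],[0.036,0,0,0,0,0,0],[0.036,0,0,-0.02,0,0,0],[0.036,0,0,-0.05,0,0,0],[0.036,0,-0.02,-0.09,0,0,0],[0.036,0,-0.06,-0.12,0,0,0],[0.036,0,-0.12,-0.14,0,0,0],[0.036,0,-0.18,-0.14,0,0,0],[0.036,0,-0.24,-0.14,0,0,0],[0.036,0,-0.24,-0.14,0,0,0]]'
python3 - <<'E'
from g import *
import pickle
s=show();print(s["joint_positions"])
C={n:cam(n) for n in("scene","top")}
pickle.dump(C,open("c1.pkl","wb"))
cv2.imwrite("pics/f_top.png",cv2.resize(C["top"]["color"][40:260,220:440],None,fx=2.7,fy=2.7,interpolation=cv2.INTER_CUBIC))
cv2.imwrite("pics/f_scene.png",cv2.resize(C["scene"]["color"][90:240,250:450],None,fx=4,fy=4,interpolation=cv2.INTER_CUBIC))
for n in C:
  for k in("sash_edge","sash_handle","clay_study"):print(n,k,[(np.round(q["point"],1),round(q["p"],2)) for q in bot.landmark_of(k,n)[:1]])
  print([proj(C[n],bar+q*up) for q in (.17,.175,.18)])
E
```

```text
time_s: 9.88
ee_pos: [0.3922, -0.0468, 0.2382]
ee_rot: [170.3, 0.1, 83.2]
ft_force: [2.2, 0.5, 0.3]
gripper_width: 0.0361
t 9.88 tcp [ 0.3922 -0.0468  0.2382] hood-frame tcp X,Y,z 0.3949815280201487 -4.30102100881225e-05 0.23823298339656615 U,D 0.4612075801320327 -0.007275292703020821 F [2.2 0.5 0.3] w 0.0361
toolz [ 0.1664 -0.0224 -0.9858] tooly [ 0.9789 -0.1167  0.1679]
[ 29.8927  24.4919 -44.1788 134.1915  49.2367  26.486  -61.4328]
scene sash_edge [(array([339.3, 167.4]), 0.68)]
scene sash_handle [(array([337.8, 158.8]), 0.81)]
scene clay_study [(array([330.4, 197.3]), 0.83)]
[array([340.6599, 161.7187]), array([341.7616, 160.768 ]), array([342.8633, 159.8174])]
top sash_edge [(array([311.9, 158. ]), 0.72)]
top sash_handle [(array([310.5, 159.3]), 0.7)]
top clay_study [(array([311.9, 179.8]), 0.8)]
[array([313.3529, 160.1768]), array([313.5641, 158.5095]), array([313.776 , 156.8365])]
```

View pics/f_top.png

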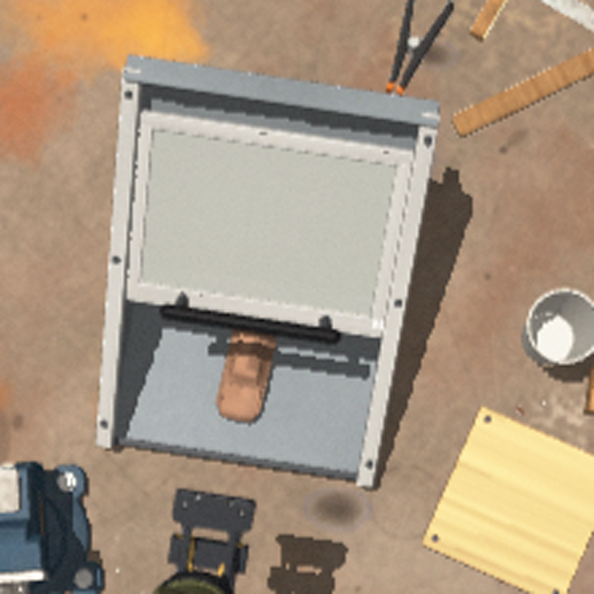

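View pics/f_scene.png

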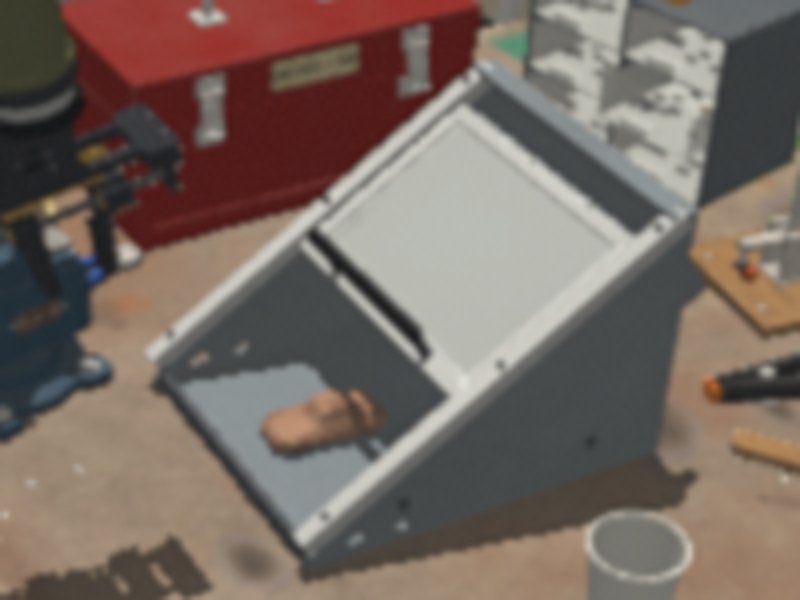

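The top view shows the sash up (bar at row 325 of the crop), and the car at (245,375) with its full length partly under the bar. In the scene view the car is at (325,415).

```bash
python3 - <<'E'
from g import *
import pickle
C=pickle.load(open("c1.pkl","rb"))
w=cam("wrist");cv2.imwrite("pics/g_wrist.png",w["color"])
l=bot.landmark_of("clay_study","wrist");print(l[:2])
L={"scene":(330.4,197.3),"top":(311.9,179.8)}
rays=[ray(C[n],L[n]) for n in L]
print("tri",tri(rays))
if l: 
    p,r=tri(rays+[ray(w,l[0]["point"])]);print("tri3",p,r)
for n,box in [("top",(290,335,155,205)),("scene",(310,350,180,210))]:
    P,UV,col=cloud(C[n],*box)
    hsv=cv2.cvtColor(col[None],cv2.COLOR_BGR2HSV)[0]
    m=(hsv[:,1]>70)&(hsv[:,0]<20)&(P[:,2]<.06)&(P[:,2]>.003);Q=P[m]
    print(n,m.sum(),"z",np.percentile(Q[:,2],[1,50,99]))
    xy=Q[:,:2].astype(np.float32);rc=cv2.minAreaRect(xy);print("rect",rc)
    mm=xy.mean(0);d=np.linalg.svd(xy-mm)[2][0];d*=np.sign(d[0]);print("pca yaw",np.degrees(np.arctan2(d[1],d[0])),mm)
    print("X/Y hood",xy.mean(0)@hx[:2],xy.mean(0)@hy[:2])
E
```

```text
[{'point': [443.8, 168.2], 'p': 0.75}]
tri (array([ 0.6154, -0.0707,  0.0096]), [np.float64(0.0015259153538880136), np.float64(0.0015259153538880184)])
tri3 [ 0.6175 -0.0688  0.009 ] [np.float64(0.001502344940314535), np.float64(0.0034451801284553873), np.float64(0.0038336530716864626)]
top 522 z [0.0159 0.0281 0.0432]
rect ((0.6156623959541321, -0.06567022949457169), (0.04981805011630058, 0.09842845797538757), 79.1295394897461)
pca yaw -12.557503 [ 0.6153 -0.0661]
X/Y hood 0.6187898836891684 0.007201421151226349
scene 287 z [0.0127 0.0271 0.0432]
rect ((0.6156542897224426, -0.07341516762971878), (0.04705993831157684, 0.10589218884706497), 70.16227722167969)
pca yaw -18.890993 [ 0.6113 -0.0772]
X/Y hood 0.6161077186262973 -0.004311496815373732
```

View pics/g_wrist.png

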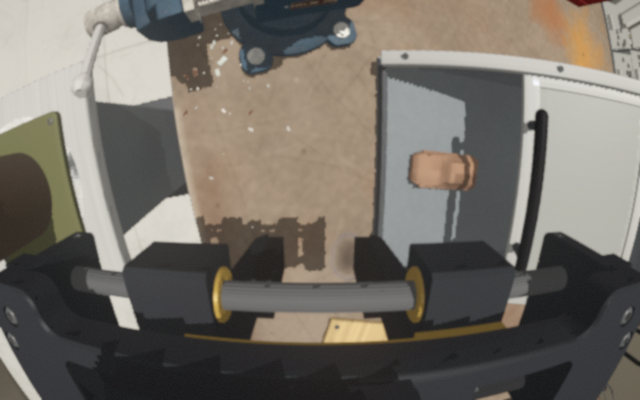

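```bash
cat >> g.py <<'E'
def Tz(deg,az):
    a=np.radians(deg);b=np.radians(az);u=np.array([np.cos(b),np.sin(b),0]);y=np.array([-np.sin(b),np.cos(b),0])
    z=np.sin(a)*u-np.cos(a)*ez
    return np.stack([np.cross(y,z),y,z],1)
E
python3 - <<'E'
from g import *
T=Tz(22,-13);p=np.array([.616,-.069,.013])
print(cmd(p-T[:,2]*.2,T),p-T[:,2]*.2)
E
```

```text
[ 0.0111  0.1333  0.0646 -0.1358 -0.1868 -1.4658] [ 0.543  -0.0521  0.1984]
```

```bash
python3 -m jog '[[0.084,0.011,0.05,0.02,-0.136,-0.187,-1.466],[0.084,0.011,0.08,0.03,-0.136,-0.187,-1.466],[0.084,0.011,0.1,0.03,-0.136,-0.187,-1.466],[0.084,0.011,0.12,0.03,-0.136,-0.187,-1.466],[0.084,0.011,0.133,0.03,-0.136,-0.187,-1.466],[0.084,0.011,0.133,0.03,-0.136,-0.187,-1.466],[0.084,0.011,0.133,0.03,-0.136,-0.187,-1.466],[0.084,0.011,0.133,0.04,-0.136,-0.187,-1.466],[0.084,0.011,0.133,0.065,-0.136,-0.187,-1.466],[0.084,0.011,0.133,0.065,-0.136,-0.187,-1.466]]'
python3 - <<'E'
from g import *
import pickle
s=show();print(s["joint_positions"])
w=cam("wrist");cv2.imwrite("pics/h_wrist.png",w["color"]);pickle.dump(w,open("w1.pkl","wb"))
l=bot.landmark_of("clay_study","wrist");print(l[:1])
if l:print(atz(w,l[0]["point"],.006))
print("proj est",proj(w,[.616,-.069,.006]))
E
```

```text
time_s: 11.62
ee_pos: [0.5414, -0.0524, 0.1964]
ee_rot: [-179.9, 21.8, 167.0]
ft_force: [0.0, -0.1, 0.4]
gripper_width: 0.0839
t 11.62 tcp [ 0.5414 -0.0524  0.1964] hood-frame tcp X,Y,z 0.543818704118581 0.012043137379672294 0.1963741565361509 U,D 0.5652468652280707 -0.12164527797796666 F [ 0.  -0.1  0.4] w 0.0839
toolz [ 0.3617 -0.0844 -0.9285] tooly [ 0.2245  0.9745 -0.0011]
[ 27.4912  38.9931 -48.6269 125.8173  87.372   36.015  -10.674 ]
[{'point': [323.3, 186.1], 'p': 0.58}]
[ 0.6267 -0.0673  0.006 ]
proj est [319.8417 178.9076]
```

View pics/h_wrist.png

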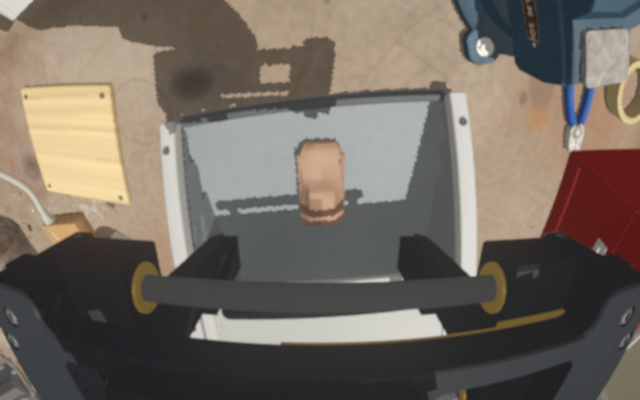

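The wrist view shows the car from (320,140) to (322,222), almost in line with the tool. Next I'll measure it from this view's depth.

```bash
python3 - <<'E'
from g import *
import pickle
w=pickle.load(open("w1.pkl","rb"));s=bot.observe();Rc=Rcur(s)
hsv=cv2.cvtColor(w["color"],cv2.COLOR_BGR2HSV)
Q=[];UV=[]
for v in range(132,232):
    for u in range(285,360):
        if hsv[v,u,1]>70 and hsv[v,u,0]<20 and w["z_map"][v,u]>0:
            o,d=ray(w,(u,v));dc=w["pose"][:3,:3].T@d
            p=o+d*(w["z_map"][v,u]/-dc[2])
            if .004<p[2]<.06: Q.append(p);UV.append((u,v))
Q=np.array(Q);UV=np.array(UV,np.float32)
print(len(Q),"z",np.percentile(Q[:,2],[1,50,99]),UV.min(0),UV.max(0))
rc=cv2.minAreaRect(Q[:,:2].astype(np.float32));print(rc)
# axis: per-bin mid of left/right extents
for az in (-13,):
    b=np.radians(az);u=np.array([np.cos(b),np.sin(b)]);y=np.array([-np.sin(b),np.cos(b)])
    a=Q[:,:2]@u;c=Q[:,:2]@y
    print("a range",np.percentile(a,[0,1,99,100]))
    xs=[];ms=[]
    for a0 in np.arange(a.min()+.01,a.max()-.01,.01):
        k=(a>a0)&(a<a0+.01)
        if k.sum()>10: xs.append(a0+.005);ms.append((c[k].min()+c[k].max())/2);print(round(a0,3),c[k].min().round(4),c[k].max().round(4),Q[k,2].max().round(3))
    k=np.polyfit(xs,ms,1);print("yaw",az+np.degrees(np.arctan(k[0])))
    ac=(a.min()+a.max())/2; print("centre",u*ac+y*np.polyval(k,ac))
E
```

```text
3504 z [0.0149 0.0277 0.0417] [297. 141.] [343. 224.]
((0.6145637035369873, -0.06824098527431488), (0.05151323601603508, 0.10364687442779541), 80.31069946289062)
a range [0.5621 0.5634 0.6635 0.6649]
0.572 0.0471 0.0956 0.027
0.582 0.0472 0.0961 0.029
0.592 0.0476 0.0964 0.031
0.602 0.0484 0.0955 0.04
0.612 0.0471 0.0974 0.043
0.622 0.0468 0.0979 0.043
0.632 0.0496 0.0971 0.041
0.642 0.0504 0.0976 0.037
0.652 0.0499 0.1003 0.034
yaw -10.611114581119772
centre [ 0.6141 -0.0673]
```

```bash
python3 - <<'E'
from g import *
T=Tz(22,-11);p=np.array([.616,-.068,.014])
for d in (.06,0):print(cmd(p-T[:,2]*d,T))
E
```

```text
[-0.0011  0.0002  0.139  -0.013  -0.0005 -0.0317]
[-0.0011  0.0009  0.1989 -0.013  -0.0005 -0.0317]
```

```bash
python3 -m jog '[[0.084,-0.001,0,0.04,-0.006,0,-0.016],[0.084,-0.001,0,0.08,-0.013,0,-0.032],[0.084,-0.001,0,0.12,-0.013,0,-0.032],[0.084,-0.001,0,0.14,-0.013,0,-0.032],[0.084,-0.001,0,0.14,-0.013,0,-0.032]]'
python3 - <<'E'
from g import *
s=show()
T=Tz(22,-11);p=np.array([.616,-.068,.014])
print(cmd(p,T))
w=cam("wrist");cv2.imwrite("pics/i_wrist.png",w["color"])
E
```

```text
time_s: 12.35
ee_pos: [0.5942, -0.0646, 0.0679]
ee_rot: [-180.0, 21.9, 168.9]
ft_force: [0.5, 0.1, 0.5]
gripper_width: 0.0841
t 12.35 tcp [ 0.5942 -0.0646  0.0679] hood-frame tcp X,Y,z 0.59769230499666 0.00623962277301916 0.06793798153653721 U,D 0.5428734665290943 -0.2591139906029076 F [0.5 0.1 0.5] w 0.0841
toolz [ 0.3665 -0.0721 -0.9276] tooly [ 0.192   0.9814 -0.0004]
[-0.0003  0.0008  0.0583 -0.0008 -0.0012 -0.001 ]
```

View pics/i_wrist.png

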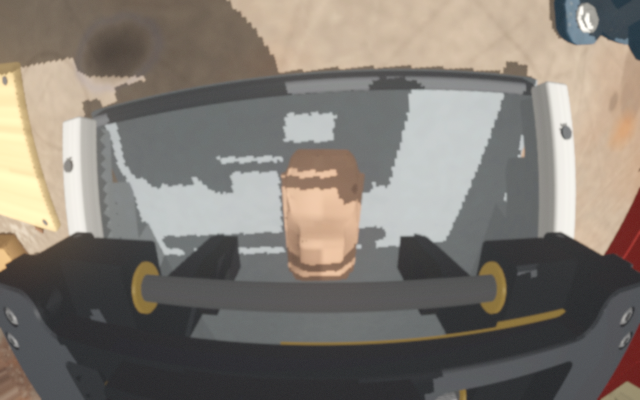

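The car is centred at column 322 between the fingers (238 to 402) and lined up with them. I'll go down and grip.

```bash
python3 -m jog '[[0.084,0,0.001,0.03,0,0,0],[0.084,0,0.001,0.05,0,0,0],[0.084,0,0.001,0.058,0,0,0],[0.084,0,0.001,0.058,0,0,0],[0.04,0,0.001,0.058,0,0,0],[0.04,0,0.001,0.058,0,0,0],[0.04,0,0.001,0.058,0,0,0],[0.04,0,0.001,0.058,0,0,0]]' 20
python3 - <<'E'
from g import *
s=show()
w=cam("wrist");cv2.imwrite("pics/j_wrist.png",w["color"])
E
```

```text
time_s: 13.4
ee_pos: [0.6156, -0.0674, 0.0149]
ee_rot: [-180.0, 22.0, 169.0]
ft_force: [-0.2, -0.2, 2.2]
gripper_width: 0.0497
t 13.4 tcp [ 0.6156 -0.0674  0.0149] hood-frame tcp X,Y,z 0.6192393407586058 0.006010214459797968 0.014889863495767298 U,D 0.5330351695037057 -0.3155195354494407 F [-0.2 -0.2  2.2] w 0.0497
toolz [ 0.3677 -0.0718 -0.9272] tooly [ 0.1904  0.9817 -0.0005]
```

View pics/j_wrist.png

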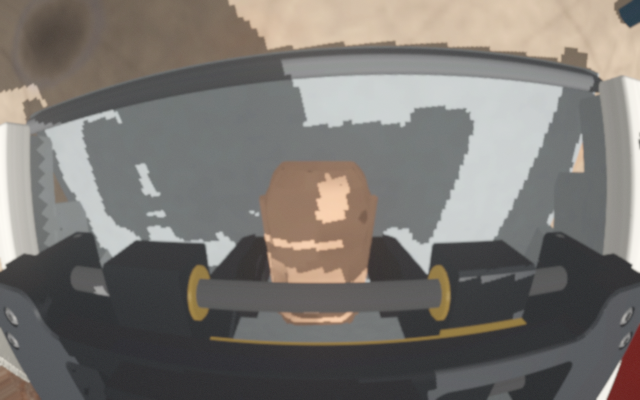

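Gripped at 49.7 mm, against a car width of 50. Now the lift and the way out.

```bash
python3 - <<'E'
from g import *
s=bot.observe();Rc=Rcur(s)
for v in (.04*ez, .05*ez-.05*hx,.08*ez-.11*hx,.14*ez-.15*hx): print(Rc.T@v)
# board
import pickle
C=pickle.load(open("c1.pkl","rb"))
L={}
for n,box in [("top",(370,455,185,270)),("scene",(315,395,235,295))]:
    P,UV,col=cloud(C[n],*box)
    hsv=cv2.cvtColor(col[None],cv2.COLOR_BGR2HSV)[0]
    m=(hsv[:,0]>=17)&(hsv[:,0]<32)&(hsv[:,1]>60)&(hsv[:,2]>150)&(abs(P[:,2]-.012)<.008);Q=P[m]
    print(n,m.sum(),"z",np.percentile(Q[:,2],[5,50,95]),cv2.minAreaRect(Q[:,:2].astype(np.float32)))
    q=UV[m].astype(np.float32)
E
```

```text
[-0.015  -0.     -0.0371]
[ 0.0275 -0.0037 -0.065 ]
[ 0.0718 -0.0081 -0.1153]
[ 0.0863 -0.011  -0.1858]
top 3095 z [0.0062 0.0115 0.0171] ((0.49575480818748474, -0.3832576274871826), (0.170297771692276, 0.20238009095191956), 67.60334777832031)
scene 2320 z [0.0088 0.0127 0.0163] ((0.484054833650589, -0.38141024112701416), (0.17519511282444, 0.18010751903057098), 67.2670669555664)
```

```bash
python3 -m jog '[[0.04,-0.007,0,-0.018,0,0,0],[0.04,-0.015,0,-0.037,0,0,0],[0.04,0.005,-0.002,-0.05,0,0,0],[0.04,0.027,-0.004,-0.065,0,0,0],[0.04,0.05,-0.006,-0.09,0,0,0],[0.04,0.072,-0.008,-0.115,0,0,0],[0.04,0.08,-0.01,-0.15,0,0,0],[0.04,0.086,-0.011,-0.186,0,0,0],[0.04,0.086,-0.011,-0.186,0,0,0],[0.04,0.086,-0.011,-0.186,0,0,0]]'
python3 - <<'E'
from g import *
import pickle
s=show();print(s["joint_positions"])
C={n:cam(n) for n in("scene","top","wrist")}
pickle.dump(C,open("c2.pkl","wb"))
for n in ("scene","top"):
    print(n,[(np.round(q["point"],1),round(q["p"],2)) for q in bot.landmark_of("board_top",n)[:1]])
cv2.imwrite("pics/k_scene.png",cv2.resize(C["scene"]["color"][110:310,240:440],None,fx=3,fy=3,interpolation=cv2.INTER_CUBIC))
cv2.imwrite("pics/k_top.png",cv2.resize(C["top"]["color"][100:280,240:480],None,fx=3.3,fy=3.3,interpolation=cv2.INTER_CUBIC))
cv2.imwrite("pics/k_wrist.png",C["wrist"]["color"])
E
```

```text
time_s: 14.7
ee_pos: [0.4675, -0.05, 0.1545]
ee_rot: [-180.0, 22.0, 169.0]
ft_force: [0.3, 0.2, -0.5]
gripper_width: 0.05
t 14.7 tcp [ 0.4675 -0.05    0.1545] hood-frame tcp X,Y,z 0.4700872417281679 0.005695454793818415 0.15452193832734637 U,D 0.4805407422413144 -0.11806624964910067 F [ 0.3  0.2 -0.5] w 0.05
toolz [ 0.3677 -0.0724 -0.9271] tooly [ 0.1915  0.9815 -0.0007]
[ 28.2268  43.5012 -52.6995 140.0921 108.0749  42.9419 -34.5888]
scene [(array([352.7, 263.5]), 0.58)]
top [(array([411.5, 224.5]), 0.9)]
```

View pics/k_scene.png

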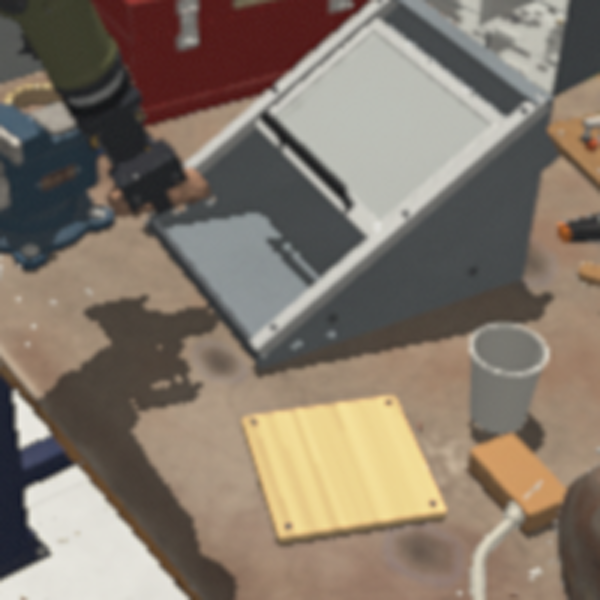

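View pics/k_top.png

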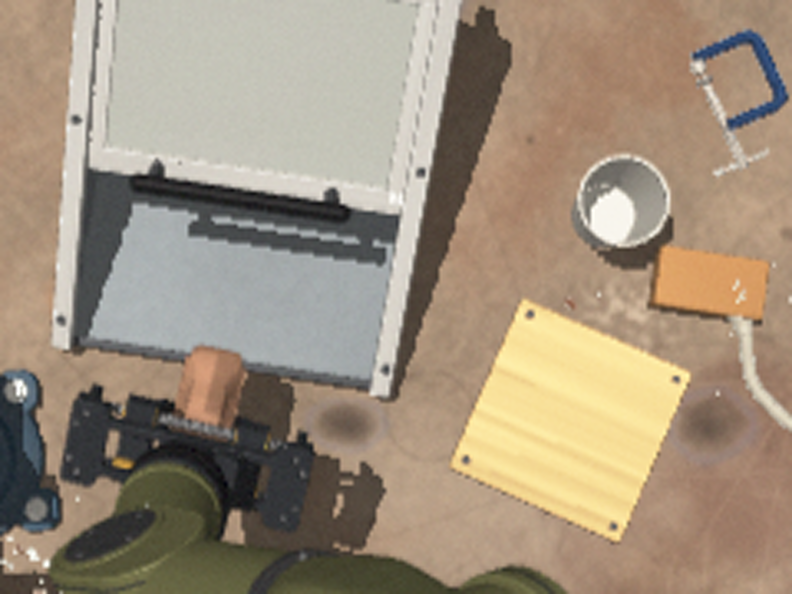

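View pics/k_wrist.png

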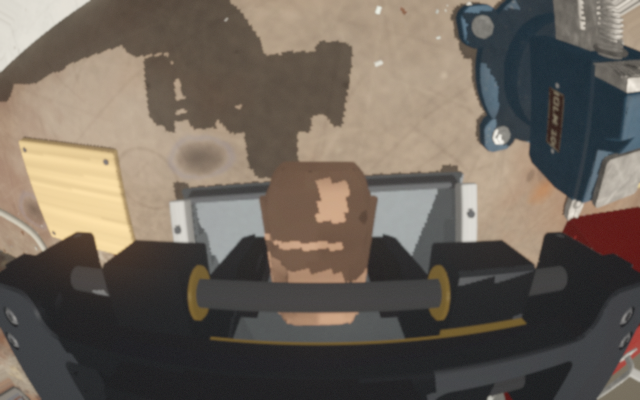

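In the top view the board's corners are at (525,300), (690,375), (618,543) and (452,468). The car is held level in the fingers, the sash is still up, and the cup and block are untouched.

```bash
python3 - <<'E'
from g import *
import pickle
C=pickle.load(open("c2.pkl","rb"))
A=np.array([(525,300),(690,375),(618,543),(452,468)])/3.3+[240,100]
B=np.array([(395,397),(445,513),(280,537),(243,418)])/3+[240,110]
pt=np.array([atz(C["top"],p,.012) for p in A]);ps=np.array([atz(C["scene"],p,.012) for p in B])
print("top",pt.mean(0),[np.linalg.norm(pt[i]-pt[i-1]) for i in range(4)]);print("scene",ps.mean(0),[np.linalg.norm(ps[i]-ps[i-1]) for i in range(4)])
for a,b in zip(A,B): print(tri([ray(C["top"],a),ray(C["scene"],b)]))
d=pt[1]-pt[0];print("edge az",np.degrees(np.arctan2(d[1],d[0])))
s=bot.observe()
# car centre rel to TCP at grasp
g=np.array([.6156,-.0674,.0149]);Rc=Rcur(s)
for car in ([.616,-.068,.006],[.6155,-.0685,.006]): print("car in tool",Rc.T@(np.array(car)-g))
E
```

```text
top [ 0.4788 -0.3785  0.012 ] [np.float64(0.1677273443932047), np.float64(0.16513183804081852), np.float64(0.1669243877513443), np.float64(0.1645659275705002)]
scene [ 0.4783 -0.3823  0.012 ] [np.float64(0.16569902825914282), np.float64(0.16697801627625025), np.float64(0.16463453289089217), np.float64(0.16514221275986288)]
(array([ 0.589 , -0.335 ,  0.0086]), [np.float64(0.0004672579107456056), np.float64(0.00046725791074568156)])
(array([ 0.5248, -0.4881,  0.0067]), [np.float64(0.0005208831317153846), np.float64(0.0005208831317155522)])
(array([ 0.3707, -0.4239,  0.0097]), [np.float64(0.0012638511100676664), np.float64(0.0012638511100677749)])
(array([ 0.434 , -0.2717,  0.0103]), [np.float64(0.0012452323654013533), np.float64(0.0012452323654013717)])
edge az -112.87029925288977
car in tool [ 0.0029 -0.0005  0.0084]
car in tool [ 0.0032 -0.0011  0.0083]
```

```bash
python3 - <<'E'
from g import *
T=Tz(22,-23);p=np.array([.479,-.380,.08])
print(cmd(p+[0,0,.07],T),cmd(p,T))
E
```

```text
[-0.068  -0.322   0.0318  0.0781 -0.0015  0.1941] [-0.0419 -0.3219  0.0968  0.0781 -0.0015  0.1941]
```

```bash
python3 -m jog '[[0.04,-0.007,-0.04,0.003,0.01,0,0.025],[0.04,-0.017,-0.08,0.008,0.02,0,0.05],[0.04,-0.025,-0.12,0.012,0.03,0,0.075],[0.04,-0.034,-0.16,0.016,0.04,0,0.1],[0.04,-0.042,-0.2,0.02,0.05,-0.001,0.124],[0.04,-0.051,-0.24,0.024,0.06,-0.001,0.15],[0.04,-0.06,-0.28,0.028,0.068,-0.001,0.17],[0.04,-0.064,-0.305,0.03,0.074,-0.0015,0.185],[0.04,-0.06,-0.322,0.05,0.078,-0.0015,0.194],[0.04,-0.05,-0.322,0.075,0.078,-0.0015,0.194],[0.04,-0.042,-0.322,0.097,0.078,-0.0015,0.194],[0.04,-0.042,-0.322,0.097,0.078,-0.0015,0.194]]'
python3 - <<'E'
from g import *
s=show();print(s["joint_positions"])
C={n:cam(n) for n in("scene","top","wrist")}
cv2.imwrite("pics/l_scene.png",cv2.resize(C["scene"]["color"][110:310,240:440],None,fx=3,fy=3,interpolation=cv2.INTER_CUBIC))
cv2.imwrite("pics/l_wrist.png",C["wrist"]["color"])
T=Tz(22,-23);p=np.array([.479,-.380,.0215]);print(cmd(p,T))
E
```

```text
time_s: 16.45
ee_pos: [0.478, -0.3796, 0.0783]
ee_rot: [179.9, 21.8, 156.9]
ft_force: [-0.3, 0.0, -0.3]
gripper_width: 0.05
t 16.45 tcp [ 0.478  -0.3796  0.0783] hood-frame tcp X,Y,z 0.5195418074026049 -0.3203755035040196 0.07833467804811686 U,D 0.48210749559665067 -0.20888363773544574 F [-0.3  0.  -0.3] w 0.05
toolz [ 0.3432 -0.1436 -0.9282] tooly [0.3909 0.9204 0.0021]
[ 56.971   52.046  -33.4046 118.6626 112.2432  21.0364  -2.9902]
[ 0.0233 -0.0001  0.0553  0.      0.0019  0.0009]
```

View pics/l_scene.png

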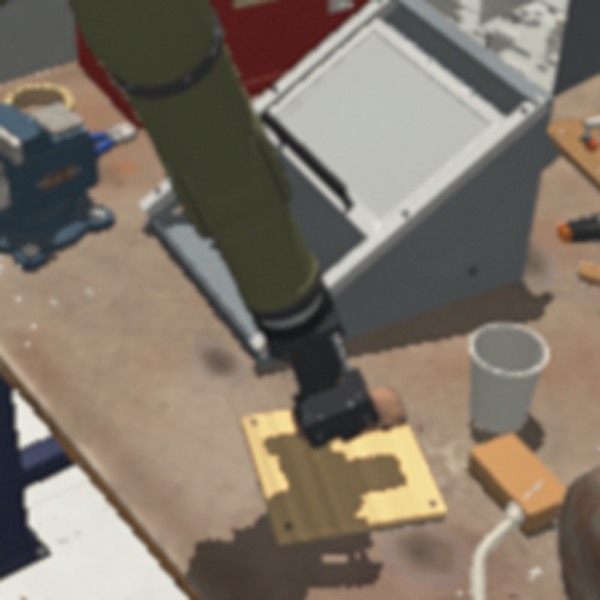

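View pics/l_wrist.png

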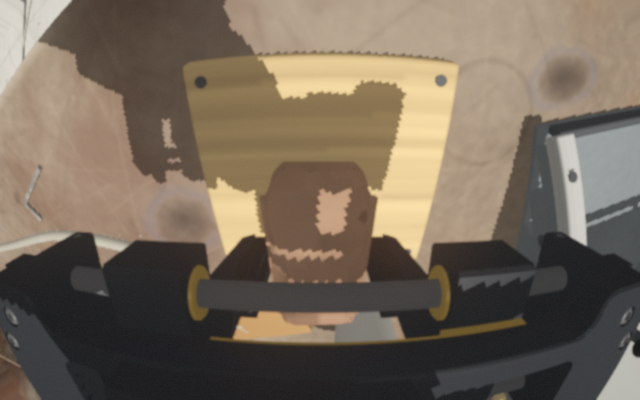

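The wrist view shows the board symmetric about the car (board corners at (201,81) and (440,80)), so it's lined up. Lowering.

```bash
python3 -m jog '[[0.04,0.008,0,0.02,0,0.002,0],[0.04,0.015,0,0.035,0,0.002,0],[0.04,0.019,0,0.045,0,0.002,0],[0.04,0.0215,0,0.051,0,0.002,0],[0.04,0.0233,0,0.0553,0,0.002,0],[0.04,0.0233,0,0.0553,0,0.002,0]]'
python3 - <<'E'
from g import *
s=show()
T=Tz(22,-23);p=np.array([.479,-.380,.0205]);print(cmd(p,T), Rcur(s).T@(-ez*.001))
E
```

```text
time_s: 17.35
ee_pos: [0.4788, -0.38, 0.0212]
ee_rot: [-180.0, 22.0, 157.0]
ft_force: [0.2, -0.2, -1.1]
gripper_width: 0.05
t 17.35 tcp [ 0.4788 -0.38    0.0212] hood-frame tcp X,Y,z 0.5204442439696971 -0.32059663178563474 0.02115073680810955 U,D 0.45256993314141564 -0.25785658875640544 F [ 0.2 -0.2 -1.1] w 0.05
toolz [ 0.3447 -0.1463 -0.9272] tooly [ 0.3901  0.9208 -0.0002]
[ 0.0001  0.      0.0007  0.     -0.0002  0.0007] [0.0004 0.     0.0009]
```

```bash
python3 -m jog '[[0.04,0.0003,0,0.0007,0,0,0],[0.04,0.0006,0,0.0014,0,0,0],[0.04,0.0006,0,0.0014,0,0,0]]'; python3 -m jog '[[0.04,0.0003,0,0.0007,0,0,0],[0.04,0.0003,0,0.0007,0,0,0]]'
```

```text
time_s: 17.73
ee_pos: [0.4789, -0.3799, 0.0208]
ee_rot: [-180.0, 22.1, 157.1]
ft_force: [-3.1, 0.7, 7.7]
gripper_width: 0.0499
time_s: 17.98
ee_pos: [0.4789, -0.3799, 0.0207]
ee_rot: [-179.9, 22.1, 157.1]
ft_force: [-5.8, 1.4, 13.9]
gripper_width: 0.0497
```

Contact on the board (7 to 14 N up). I'll ease off a little, open, and retreat.

```bash
python3 -m jog '[[0.04,-0.0005,0,-0.0012,0,0,0],[0.06,-0.0005,0,-0.0012,0,0,0],[0.085,-0.0005,0,-0.0012,0,0,0],[0.085,-0.0005,0,-0.0012,0,0,0],[0.085,-0.0005,0,-0.0012,0,0,0],[0.085,-0.0005,0,-0.02,0,0,0],[0.085,-0.0005,0,-0.06,0,0,0],[0.085,-0.0005,0,-0.11,0,0,0],[0.085,-0.0005,0,-0.16,0,0,0],[0.085,0.05,0,-0.18,0,0,0],[0.085,0.05,0,-0.18,0,0,0]]'
python3 - <<'E'
from g import *
s=show()
C={n:cam(n) for n in("scene","top","wrist")}
for n in("scene","top","wrist"):
    for k in ("clay_study","board_top"):print(n,k,[(np.round(q["point"],1),round(q["p"],2),atz(C[n],q["point"],.012)) for q in bot.landmark_of(k,n)[:1]])
print([(np.round(q["point"],1),round(q["p"],2)) for q in bot.landmark_of("sash_edge","scene")[:1]])
for n,box in [("top",(385,440,200,255)),("scene",(330,375,245,285))]:
    P,UV,col=cloud(C[n],*box)
    m=(P[:,2]>.026)&(P[:,2]<.055)
    hsv=cv2.cvtColor(col[None],cv2.COLOR_BGR2HSV)[0];m&=(hsv[:,0]<17)
    Q=P[m];print(n,m.sum(),"zmax",np.percentile(Q[:,2],[50,99]),cv2.minAreaRect(Q[:,:2].astype(np.float32)))
cv2.imwrite("pics/m_scene.png",cv2.resize(C["scene"]["color"][110:310,240:440],None,fx=3,fy=3,interpolation=cv2.INTER_CUBIC))
cv2.imwrite("pics/m_top.png",cv2.resize(C["top"]["color"][40:280,180:480],None,fx=2.5,fy=2.5,interpolation=cv2.INTER_CUBIC))
cv2.imwrite("pics/m_wrist.png",C["wrist"]["color"])
E
```

```text
time_s: 19.35
ee_pos: [0.3693, -0.3339, 0.1665]
ee_rot: [-180.0, 21.7, 157.0]
ft_force: [0.3, 0.6, 0.2]
gripper_width: 0.0847
t 19.35 tcp [ 0.3693 -0.3339  0.1665] hood-frame tcp X,Y,z 0.4062416517780835 -0.28778233923915647 0.16652440652550232 U,D 0.4327569503527107 -0.07405457129359287 F [0.3 0.6 0.2] w 0.0847
toolz [ 0.3403 -0.1444 -0.9292] tooly [ 0.3903  0.9207 -0.0001]
scene clay_study [(array([356.9, 261.2]), 0.96, array([ 0.4954, -0.3772,  0.012 ]))]
scene board_top [(array([352.7, 260.7]), 0.72, array([ 0.486 , -0.3684,  0.012 ]))]
top clay_study []
top board_top [(array([412.1, 224.7]), 0.59, array([ 0.4874, -0.3753,  0.012 ]))]
wrist clay_study [(array([319.6, 227.9]), 0.68, array([ 0.4858, -0.3827,  0.012 ]))]
wrist board_top []
[(array([343.3, 169.2]), 0.79)]
top 528 zmax [0.034  0.0494] ((0.48315680027008057, -0.37999677658081055), (0.050023436546325684, 0.10805980861186981), 66.7645034790039)
scene 404 zmax [0.0346 0.0493] ((0.4806787073612213, -0.38460004329681396), (0.04971258342266083, 0.10581064224243164), 65.62486267089844)
```

View pics/m_scene.png

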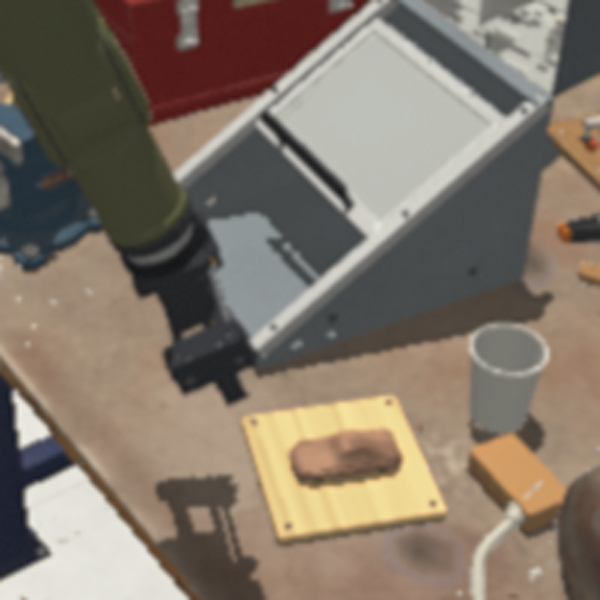

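View pics/m_top.png

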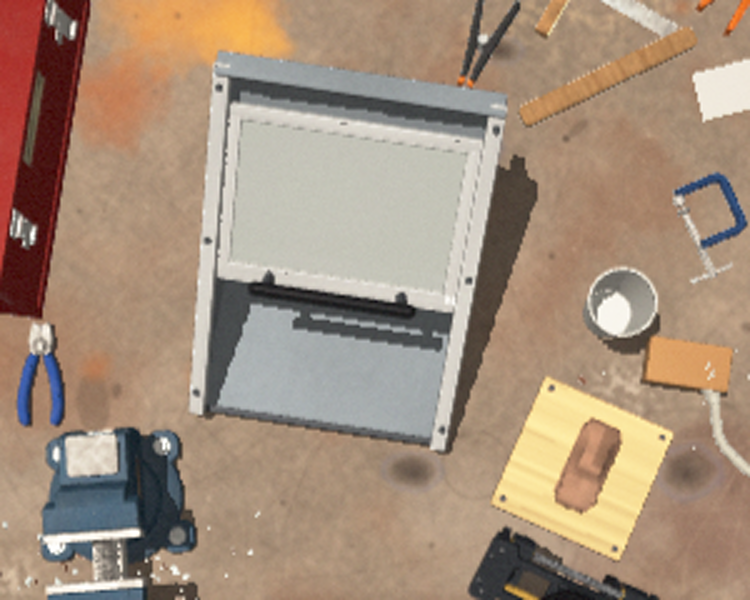

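View pics/m_wrist.png

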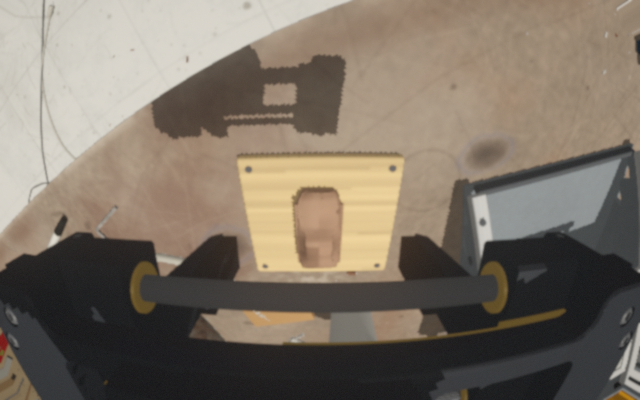

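The top view shows the car in the middle of the board at (588,465), upright, with the sash still up (bar at row 300). The cup, block and cutters are where they started, and the hand is clear. Handing in.

```bash
python3 - <<'E'
from rig import bot
print(bot.sign_off())
E
```

```text
the job is handed in; nothing more can be done
None
```

I slid the sash up by its bar, took the clay car out from under it and stood it on the board. I handed the job in just after 19 s of the 58 s allowed; no verdict was reported.

- **Sash:** I gripped the bar, slid it about 174 mm (from the arm's own position reading) and let go. It stayed there in every later picture, below the 194 mm limit.
- **Car:** I gripped it across its width with the hand tilted 22 degrees, carried it out and set it down until it touched the board. Its centre measures about 3 to 6 mm from the board's centre, in both the scene and top views. Its top is at about 49 mm, against an expected 47 mm for a car upright on the 12 mm board.
- **Other things:** the cup, sanding block and side cutters look unmoved in the last pictures. The hand was clear, with the wrist force back near zero.

**Checks that disagreed:**
- The networks' points for the car and board differed from my outline measurements by up to about 17 mm. The top view gave no point for the car, and the wrist view gave none for the board. I relied on the outlines.
- Triangulating the board's corners put its top at 7 to 10 mm, against the stated 12 mm. I set the height by the contact force instead.
- Early on, a pose with the hand tilted square to the slope was out of reach (joint 4 at its limit), so I gripped the bar with a 10 degree tilt instead.

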